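# Bolt the damp box shut

### The arm

A 6-joint arm with a two-finger parallel gripper is mounted at the origin on the work surface. World frame = base frame: x ahead of the robot, y to its left, z up, the work surface at z = 0. Lengths are in m, angles in degrees, forces in N, time in s.
With the tool pointing down it reaches from about 0.425 to 1.125 m from the base axis. Payload 14.9 kg.
Tool frame: the origin (TCP) lies on the centre line of the jaws, within the pads' length; the fingertips stand 17 mm ahead of it and the grasp point (between the pads) lies 2 mm behind it; z points along the fingers, y is the direction in which the jaws open and shut (so a half turn about z gives the same grasp; the last joint's range is limited). The gripper opens to 91 mm and grips with 3 to 60 N. Pads are 32 mm wide; open, the fingers measure 118 mm over their backs; the gripper's body (76 mm by 178 mm) begins 60 mm behind the grasp point.
Start: joints at [64.383, 21.709, 99.362, -0, 58.929, -1.908], TCP at [0.281, 0.641, 0.231] pointing down, gripper open.
Joint ranges: [-158.91, 158.91], [-42.39, 125.64], [0.06, 152.35], [-60.88, 240.88], [17.5, 164.5], [-176.32, 176.32]. Speed limits (degrees/s): [108.29, 108.29, 136.94, 180, 180, 180].

### API

Orientations are given as [roll, pitch, yaw] about the fixed x, y, z axes, in that order (R = Rz(yaw) Ry(pitch) Rx(roll)).
In Python, from workcell import env gives the robot as it stands. The module is installed in compiled form; this text tells all that it offers.
- The arm moves only by the tool send_rows, never from a script. Its argument "moves" is text: rows parted by semicolons, each of 7 numbers parted by spaces: the turn, a rotation vector about the tool's x, y, z in rad, then the shift along the tool's x, y, z in mm, then the closure, from -1 (fully open) to 1 (shut), so that 0 is half open. In form: wx wy wz x y z jaw; .... A call has 1 to 8 rows; each row shifts and turns the commanded pose from where the row before left it, along the tool's axes as they then stand; what a row does not reach is not made up. A row lasts 1/12 s, in which the tool goes at most 41.7 mm and 7.16 degrees, less where a joint would pass 70% of its speed; a pose out of reach is approached as far as the arm can. A call is refused whole if a number of a shift passes 41.7 or a number of a turn 0.125, either way. A call with a gripper value outside its range is refused whole. The fingers move at their own pace and stop on an object; "grip_force" is the grip in N (left out, the last holds). Time passes only in rows, so rows that do not move let the fingers close. It gives the time, the measured TCP pose, the force and the opening at its end, in the units of the state.
- env.get_obs(): the state, without advancing time (a new reading comes with each control period).
- env.camera(name): name is "scene" or "top"; returns the picture (480x640x3 uint8, blue, green, red); there is no depth.
- env.get_calibration(name): a dict with "K" (3x3 intrinsics, pixels), "R" (3x3) and "t" (3): a world point X has camera coordinates R X + t. Camera axes: x right, y down, z forward; pixel columns grow to the right and rows downward; lengths in m; the calibration is good to about 2 mm. A picture is of the moment at which its call begins. get_calibration takes no time and is no camera call.
- env.sign_off(): hands the job in, once; it reports no verdict.
The state is a dict: "t": time; "joint_positions": joint angles; "joint_vel": joint speeds; "effort": joint torques, N m; "tcp_pos": TCP position; "orientation": TCP orientation; "contact_force": force on the tool from outside, world axes, zero at the start; "torque": the same for the moment, N m; "opening": finger opening in m.
Only numpy, scipy, OpenCV 4.12 (cv2) and the standard library are available. Lean on these libraries where they do the work, as an engineer would, in place of code of your own. Each camera call takes 0.05 s, during which the arm holds its last target.

### The job

The lid of the damp box on the pottery bench is down but not bolted: with the fingertips, push the knob of the steel barrel bolt along its slot until the bolt is fully home in the keeper, then push the knob over sideways and down to the end of the side notch, so that the bolt cannot slide back. Push only: never take the knob between the fingers. Leave the gourd bottle, the teacup and the plaster mould that stand on the box where they are.

Things in the scene. Friction and masses are not known exactly. Their poses are not given: they have to be found in the camera images.
- damp_box: Plywood damp box (low chest) 300 x 500 mm, 160 mm high, fixed on the bench at a place and angle that change. Origin: centre of its underside; z up. Its level top is the hinged lid on the +y half and a fixed board on the -y half. The bolt lies along its middle line (box x = 0); the top is flat and bare within 50 mm of the bolt's axis on both sides.
- barrel: Fixed steel barrel of the bolt: level tube, 28 mm outside, 130 mm long (x -65 to +65 mm), on a plate 138 x 50 x 3 mm. Origin: centre of its underside, on the lid's top, 160 mm above the bench; the tube's axis is 17 mm above it. +x: the way the bolt is pushed home. z up. -y: the notch side, facing the robot's side of the box. Keeper: staple 31 mm high, x +75 to +97 mm.
- slot_corner (a point): Corner of the L-shaped slot, on the barrel's crown, 31 mm above the lid; axes as barrel. The slot, 14 mm wide, runs along the crown from barrel x = -39 to +34 mm; at its +x end a notch 13 mm wide (x +21 to +34 mm) turns off square and runs from the crown down the tube's -y side. This point is at barrel x = +28 mm, where the knob's stud stands when the bolt is home.
- knob (a point): Centre of the knob: steel cylinder 20 mm in diameter, 26 mm long, on a 10 mm stud that stands out of the 18 mm bolt rod through the slot. The centre is 39 mm from the tube's axis; upright, it is 56 mm above the lid, the knob's ends 43 and 69 mm above it. z axis: outward along the knob; x axis: as the barrel's x. Moves with the bolt.
- bolt (a joint): How far the bolt is pushed along its barrel, m: 0 fully drawn, 0.060 fully home against the stop. The knob is at barrel x = -0.032 + this value. Stays where it is left; a push of about 4 N plus some drag moves it. Only from about 0.058 on can the knob turn into the notch.
- knob_turn (a joint): Turn of bolt and knob about the tube's axis, rad: 0 knob straight up (about 0.17 of play either way in the long slot), growing as the knob goes over to the barrel's -y side, 1.34 at the notch's end, where the knob lies nearly level. Stays where it is left; a push of about 3 N on the knob turns it.
- gourd: Loose gourd-shaped clay bottle, 68 mm in diameter, 94 mm tall, standing on the fixed half of the box's top (the half with the keeper), its centre at least 85 mm from the bolt's path. Not to be moved. Origin at the centre of its underside.
- teacup: Loose clay teacup without a handle, 64 mm in diameter, 48 mm tall, also on the fixed half of the top, its centre at least 85 mm from the bolt's path. Not to be moved. Origin at the centre of its underside.
- mould: Loose plaster half-mould, a white block 60 x 80 x 34 mm, lying on the lid at its hinged end, in the corner away from the notch side. Not to be moved. Origin at the centre of its underside.

How it is judged:
By the outcome, as a careful person would: the job done as asked, in the order asked, and still so for the second after the job is handed in, with the robot touching nothing.
It also fails if it takes over 42 s, if anything falls off the work surface, if the arm or the gripper's body presses on something with over 40 N, if the wrist force passes 120 N, or if a joint passes its speed limit or range.

## Working session

There is one attempt and no reset: what is moved stays moved. The work goes in short steps, Python scripts to look and compute and a tool call to move; the robot and the scene stay as the last step left them, time stands still between calls to the robot, and variables do not carry over. Pictures are saved under pics/ and viewed, and the job is handed in when it is done.

Besides the shell and the picture viewer there is one more tool, called by a JSON object that holds its "name" and its "arguments". send_rows: Moves the arm, as the interface text tells. Its arguments: {"type":"object","properties":{"moves":{"type":"string"},"grip_force":{"type":"number"}},"required":["moves"]}

```bash
mkdir -p pics
python3 - <<'E'
from workcell import env
import cv2,numpy as np
for n in("scene","top"):
    im=env.camera(n); cv2.imwrite(f"pics/{n}0.png",im)
    c=env.get_calibration(n); print(n,np.round(c["K"],1).tolist(),np.round(c["R"],4).tolist(),np.round(c["t"],4).tolist())
print(env.get_obs())
E
```

```text
scene [[581.4, 0.0, 322.5], [0.0, 581.4, 239.1], [0.0, 0.0, 1.0]] [[-0.0322, 0.9995, 0.0071], [0.5226, 0.0229, -0.8523], [-0.852, -0.0237, -0.5231]] [-0.0417, -0.1621, 1.5867]
top [[539.4, 0.0, 320.9], [0.0, 539.4, 232.5], [0.0, 0.0, 1.0]] [[-0.0146, -0.9999, -0.0028], [-0.994, 0.0148, -0.1081], [0.1081, 0.0012, -0.9941]] [0.0486, 0.5693, 0.8509]
{'t': 0.1, 'joint_positions': array([ 6.43824951e+01,  2.17361199e+01,  9.93921162e+01, -3.68884125e-03,
        5.89275914e+01, -1.90701705e+00]), 'joint_vel': array([ 0.02276036,  0.03179892,  0.01085883,  0.06077613, -0.03197109,
       -0.03864464]), 'effort': array([-1.94707703e-03, -7.65034246e+01, -4.35290802e+01,  6.51871646e-02,
        3.98537144e-02, -4.73564023e-05]), 'tcp_pos': array([0.2813435 , 0.64060709, 0.23034766]), 'orientation': array([-1.79944098e+02,  1.29813522e-03,  1.56291418e+02]), 'contact_force': array([0.76086384, 0.03502424, 1.07358684]), 'torque': array([ 0.00493199,  0.02544987, -0.06080005]), 'opening': 0.09136236606812606}
```

View pics/scene0.png

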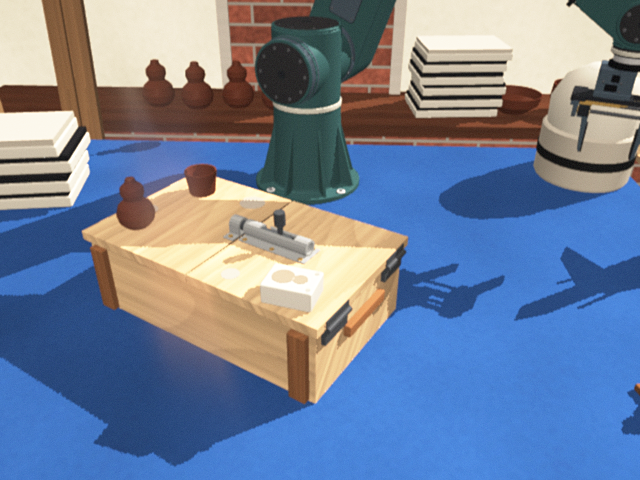

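View pics/top0.png

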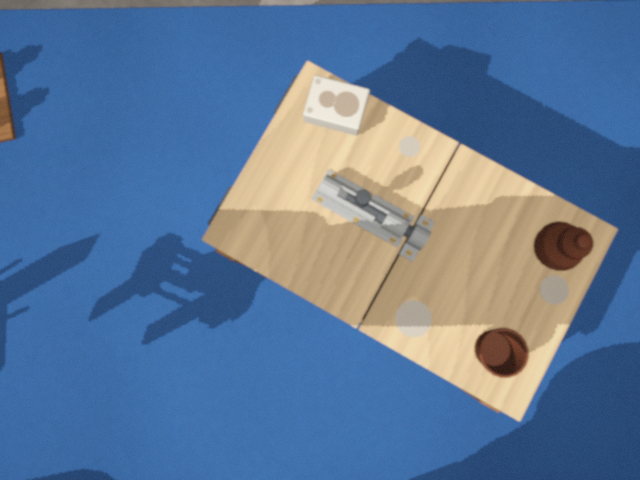

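```bash
cat > h.py <<'E'
import numpy as np,cv2
from workcell import env
C={n:env.get_calibration(n) for n in("scene","top")}
def ray(n,p):
    c=C[n];K,R,t=(np.array(c[k]) for k in("K","R","t"))
    d=R.T@np.linalg.solve(K,np.array([p[0],p[1],1.]));return -R.T@t,d
def onplane(n,p,z):
    o,d=ray(n,p);return o+d*(z-o[2])/d[2]
def tri(p1,p2):
    o1,d1=ray("scene",p1);o2,d2=ray("top",p2)
    s=np.linalg.lstsq(np.stack([d1,-d2],1),o2-o1,rcond=None)[0]
    a,b=o1+s[0]*d1,o2+s[1]*d2
    return (a+b)/2,np.linalg.norm(a-b)
def proj(n,X):
    c=C[n];q=np.array(c["K"])@(np.array(c["R"])@np.array(X)+np.array(c["t"]).ravel());return q[:2]/q[2]
E
python3 - <<'E'
from h import *
im=cv2.imread("pics/top0.png")
h=cv2.cvtColor(im,cv2.COLOR_BGR2HSV)
m=((h[...,0]<85)|(h[...,0]>140)|(h[...,1]<60)).astype(np.uint8); m[:40]=0
k=max(cv2.findContours(m,0,2)[0],key=cv2.contourArea)
ap=cv2.approxPolyDP(cv2.convexHull(k),8,True)[:,0]
print(ap.tolist())
for p in ap: print(p,onplane("top",p,.16))
c=im[150:280,290:460];cv2.imwrite("pics/ct.png",cv2.resize(c,None,fx=4.5,fy=4.5,interpolation=2))
c=cv2.imread("pics/scene0.png")[195:275,215:325];cv2.imwrite("pics/cs.png",cv2.resize(c,None,fx=7,fy=7,interpolation=2))
E
```

```text
[[307, 60], [617, 228], [520, 421], [202, 240]]
[307  60] [0.80679068 0.05657872 0.16      ]
[617 228] [ 0.55607698 -0.37240319  0.16      ]
[520 421] [ 0.2975669  -0.22323644  0.16      ]
[202 240] [0.54786678 0.20589038 0.16      ]
```

View pics/ct.png

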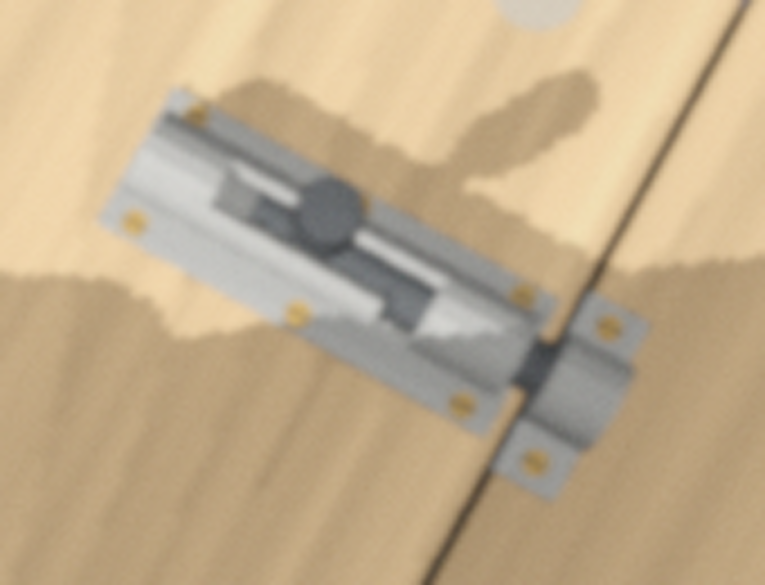

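View pics/cs.png

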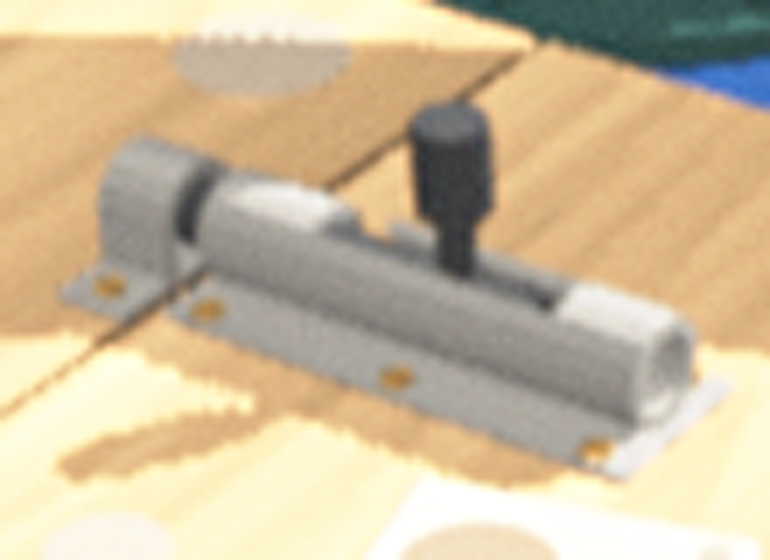

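Run:
```python
from h import *
f=lambda p:(np.array(p)/4.5+[290,150])
P=[onplane("top",f(p),.163) for p in[(172,90),(101,220),(485,435),(557,295)]]
for p in P: print(p)
c=np.mean(P,0);u=(P[2]+P[3]-P[0]-P[1])[:2];L=np.linalg.norm(u)/2;u/=np.linalg.norm(u)
print("c",c,"yaw plate",np.degrees(np.arctan2(u[1],u[0])),L, np.linalg.norm(P[0]-P[1]),np.linalg.norm(P[2]-P[3]))
B=np.array([onplane("top",p,.16)[:2] for p in[(307,60),(617,228),(520,421),(202,240)]])
v=B[1]+B[2]-B[0]-B[3];v/=np.linalg.norm(v);print("box yaw",np.degrees(np.arctan2(v[1],v[0])),B.mean(0))
k,e=tri(np.array((451,120))/7+[215,195],f((331,208)));print("knobtop tri",k,e,"plane",onplane("top",f((331,208)),.229))
k2=onplane("top",f((331,208)),.229)
w=np.array([-v[1],v[0]]);print("knob in barrel",(k2-c)[:2]@v,(k2-c)[:2]@w)
```

```text
[0.64381675 0.02857032 0.163     ]
[0.60301668 0.0512832  0.163     ]
[ 0.53428125 -0.06594099  0.163     ]
[ 0.57739025 -0.08951185  0.163     ]
c [ 0.58962623 -0.01889983  0.163     ] yaw plate -119.87342035579263 0.13568145805332818 0.04669604801091843 0.049132176815214715
box yaw -120.27885768554336 [ 0.55207533 -0.08329263]
knobtop tri [ 0.59443793 -0.01364704  0.22640337] 0.003038625283545737 plane [ 0.59409998 -0.01496077  0.229     ]
knob in barrel -0.005657397127916866 0.001877336088054738
```

{"name": "send_rows", "arguments": {"moves": "0 0 0.111 0 0 -35 1; 0 0 0 0 0 -20 1; 0 0 0 0 0 0 1", "grip_force": 40}}

```text
t: 0.35
tcp_pos: [0.2822, 0.6425, 0.2904]
orientation: [179.7, -0.0, 149.9]
contact_force: [-0.3, -0.8, 1.4]
opening: 0.0741
```

```bash
cat >> h.py <<'E'
from scipy.spatial.transform import Rotation as Ro
def to(X,pr=True):
    o=env.get_obs();R=Ro.from_euler("xyz",o["orientation"],degrees=True).as_matrix()
    d=R.T@(np.array(X)-o["tcp_pos"])*1000
    print("t",o["t"],"tcp",o["tcp_pos"].round(4),"rpy",o["orientation"].round(2),"F",o["contact_force"].round(1),"op",round(o["opening"],4),"\n shift tool mm",d.round(1))
U=np.array([np.cos(np.radians(-120.1)),np.sin(np.radians(-120.1)),0]);V=np.array([-U[1],U[0],0])
E
python3 -c "
from h import *
to([.612,.0165,.285])"
```

```text
t 0.35 tcp [0.2822 0.6425 0.2904] rpy [ 1.7969e+02 -3.0000e-02  1.4991e+02] F [-0.3 -0.8  1.4] op 0.0741 
 shift tool mm [-599.2 -376.3    3.1]
```

{"name": "send_rows", "arguments": {"moves": "0 0 0 -30 -19 0 1; 0 0 0 -30 -19 0 1; 0 0 0 -30 -19 0 1; 0 0 0 -30 -19 0 1; 0 0 0 -30 -19 0 1; 0 0 0 -30 -19 0 1; 0 0 0 -30 -19 0 1; 0 0 0 -30 -19 0 1"}}

```text
t: 1.02
tcp_pos: [0.4132, 0.3874, 0.2853]
orientation: [-180.0, -0.0, 150.0]
contact_force: [1.1, -0.2, -0.1]
opening: 0.0208
```

{"name": "send_rows", "arguments": {"moves": "0 0 0 -30 -19 0 1; 0 0 0 -30 -19 0 1; 0 0 0 -30 -19 0 1; 0 0 0 -30 -19 0 1; 0 0 0 -30 -19 0 1; 0 0 0 -30 -19 0 1; 0 0 0 -15 -9 0 1; 0 0 0 0 0 0 1"}}

```text
t: 1.68
tcp_pos: [0.5212, 0.1822, 0.2854]
orientation: [-180.0, 0.0, 149.8]
contact_force: [0.2, 0.2, -0.8]
opening: 0.0004
```

```bash
python3 -c "
from h import *
to([.612,.0165,.285])"
```

```text
t 1.6833 tcp [0.5212 0.1822 0.2854] rpy [-179.96    0.    149.79] F [ 0.2  0.2 -0.8] op 0.0004 
 shift tool mm [-161.8  -97.5    0.4]
```

{"name": "send_rows", "arguments": {"moves": "0 0 0 -30 -18 0 1; 0 0 0 -30 -18 0 1; 0 0 0 -30 -18 0 1; 0 0 0 -30 -18 0 1; 0 0 0 -30 -18 0 1; 0 0 0 -12 -7.5 0 1; 0 0 0 0 0 0 1; 0 0 0 0 0 0 1"}}

```text
t: 2.35
tcp_pos: [0.6111, 0.0198, 0.2853]
orientation: [-180.0, -0.1, 149.9]
contact_force: [0.5, -0.1, 0.0]
opening: 0.0005
```

```bash
python3 -c "
from h import *
to([.612,.0165,.223])
a=env.camera('top');b=env.camera('scene')
cv2.imwrite('pics/a1.png',np.hstack([cv2.resize(a[120:300,250:460],None,fx=1.9,fy=1.9),cv2.resize(b[160:340,180:390],None,fx=1.9,fy=1.9)]))"
```

```text
t 2.35 tcp [0.6111 0.0198 0.2853] rpy [-1.7998e+02 -6.0000e-02  1.4989e+02] F [ 0.5 -0.1  0. ] op 0.0005 
 shift tool mm [-2.5 -2.3 62.3]
```

View pics/a1.png

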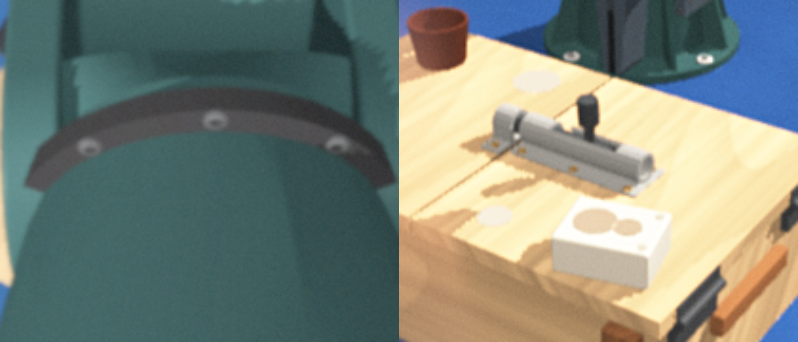

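```bash
python3 -c "
from h import *
print(proj('scene',[.611,.02,.268]))
b=env.camera('scene')
cv2.imwrite('pics/a2.png',b)"
```

```text
[297.74082199 194.6581173 ]
```

View pics/a2.png

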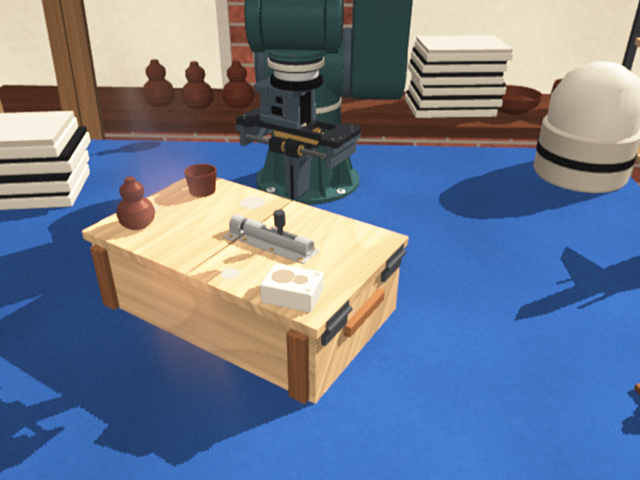

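The closed fingertips show at (297,195), where they were projected. The knob is at (279,217), and the gourd, cup and mould stand clear. Next I'll descend behind the knob.

{"name": "send_rows", "arguments": {"moves": "0 0 0 -2.5 0 20 1; 0 0 0 0 0 20 1; 0 0 0 0 0 15 1; 0 0 0 0 0 7.5 1; 0 0 0 0 0 0 1; 0 0 0 0 0 0 1"}}

```text
t: 3.0
tcp_pos: [0.6136, 0.0188, 0.2238]
orientation: [180.0, -0.0, 150.0]
contact_force: [1.0, 0.5, 1.5]
opening: 0.0006
```

{"name": "send_rows", "arguments": {"moves": "0 0 0 0 -4 0 1; 0 0 0 0 -4 0 1; 0 0 0 0 -3 0 1; 0 0 0 0 -3 0 1; 0 0 0 0 -3 0 1; 0 0 0 0 -3 0 1; 0 0 0 0 0 0 1"}}

```text
t: 3.58
tcp_pos: [0.6037, 0.0005, 0.2238]
orientation: [180.0, 0.0, 149.9]
contact_force: [0.7, 1.8, 1.5]
opening: 0.0004
```

```bash
python3 -c "
from h import *
to([.612,.0165,.223])
b=env.camera('scene')
cv2.imwrite('pics/a3.png',cv2.resize(b[140:290,190:390],None,fx=4,fy=4))"
```

```text
t 3.5833 tcp [6.037e-01 5.000e-04 2.238e-01] rpy [1.7998e+02 3.0000e-02 1.4991e+02] F [0.7 1.8 1.5] op 0.0004 
 shift tool mm [ 0.8 18.   0.8]
```

View pics/a3.png

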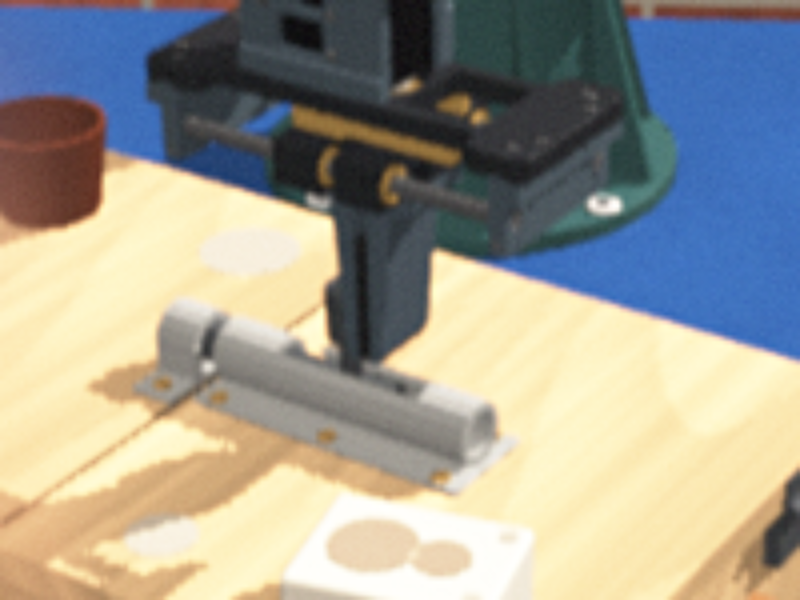

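{"name": "send_rows", "arguments": {"moves": "0 0 0 0 -4 0 1; 0 0 0 0 -4 0 1; 0 0 0 0 -4 0 1; 0 0 0 0 0 0 1"}}

```text
t: 3.97
tcp_pos: [0.5974, -0.0101, 0.2235]
orientation: [-180.0, 0.0, 149.9]
contact_force: [0.7, 1.1, 1.5]
opening: 0.0006
```

{"name": "send_rows", "arguments": {"moves": "0 0 0 0 -4 0 1; 0 0 0 0 -4 0 1; 0 0 0 0 -4 0 1; 0 0 0 0 0 0 1"}}

```text
t: 4.3
tcp_pos: [0.5912, -0.0205, 0.2234]
orientation: [-180.0, -0.0, 149.9]
contact_force: [1.6, 1.8, 1.1]
opening: 0.0004
```

{"name": "send_rows", "arguments": {"moves": "0 0 0 0 -2 0 1; 0 0 0 0 0 0 1"}}

```text
t: 4.47
tcp_pos: [0.5904, -0.0219, 0.2234]
orientation: [-180.0, -0.0, 149.9]
contact_force: [0.7, 1.5, 1.4]
opening: 0.0007
```

```bash
python3 -c "
from h import *
to([.612,.0165,.223])
b=env.camera('scene')
cv2.imwrite('pics/a4.png',cv2.resize(b[140:290,190:390],None,fx=4,fy=4))"
```

```text
t 4.4667 tcp [ 0.5904 -0.0219  0.2234] rpy [-1.7999e+02 -1.0000e-02  1.4992e+02] F [0.7 1.5 1.4] op 0.0007 
 shift tool mm [ 0.6 44.   0.4]
```

View pics/a4.png

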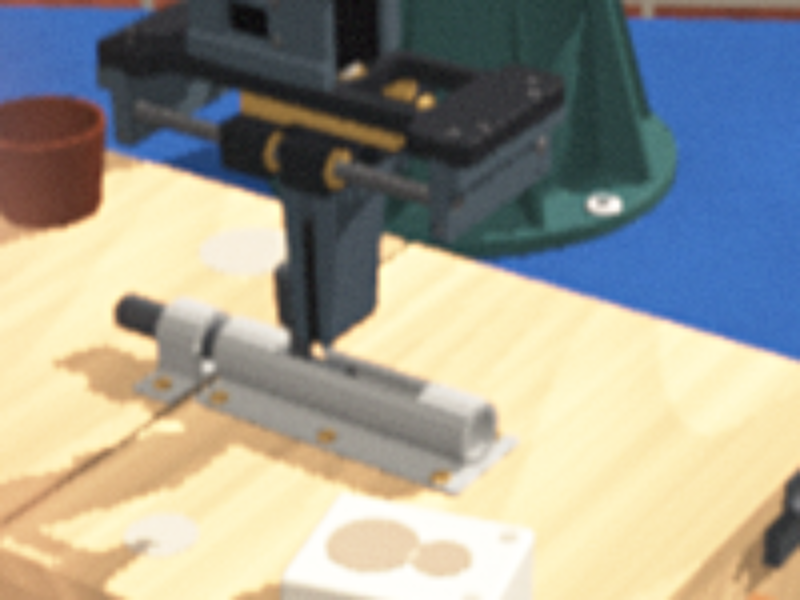

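The rod now shows past the keeper at crop (140,312), so the bolt is sliding. I'll keep going slowly up to the stop.

{"name": "send_rows", "arguments": {"moves": "0 0 0 0 -2 0 1; 0 0 0 0 0 0 1"}}

```text
t: 4.68
tcp_pos: [0.5895, -0.0234, 0.2233]
orientation: [-180.0, -0.0, 149.9]
contact_force: [2.1, 2.9, 1.2]
opening: 0.0003
```

{"name": "send_rows", "arguments": {"moves": "0 0 0 0 -2 0 1; 0 0 0 0 0 0 1"}}

```text
t: 4.85
tcp_pos: [0.5891, -0.0243, 0.2235]
orientation: [179.9, 0.0, 149.9]
contact_force: [6.2, 11.8, -0.9]
opening: 0.0004
```

{"name": "send_rows", "arguments": {"moves": "0 0 0 0 -1.5 0 1; 0 0 0 0 0 0 1"}}

```text
t: 5.02
tcp_pos: [0.5889, -0.0246, 0.2236]
orientation: [179.7, 0.0, 149.9]
contact_force: [12.9, 21.1, -2.9]
opening: 0.0002
```

{"name": "send_rows", "arguments": {"moves": "0 0 0 0 -1.5 0 1; 0 0 0 0 0 0 1"}}

```text
t: 5.18
tcp_pos: [0.5888, -0.0248, 0.2237]
orientation: [179.6, 0.1, 149.9]
contact_force: [17.2, 32.3, -8.5]
opening: 0.0008
```

The force climbed to about 37 N with no more travel, and the TCP puts the knob at x ≈ +28 mm. The bolt is home, so I'll go round to the knob's far side (barrel +y).

{"name": "send_rows", "arguments": {"moves": "0 0 0 0 8 0 1; 0 0 0 0 10 0 1; 0 0 0 0 0 0 1; 0 0 0 -18 0 0 1; 0 0 0 -18 0 0 1; 0 0 0 0 0 0 1; 0 0 0 0 0 0 1"}}

```text
t: 5.77
tcp_pos: [0.6272, -0.0307, 0.223]
orientation: [-180.0, -0.0, 149.9]
contact_force: [0.1, 0.6, -0.3]
opening: 0.0002
```

```bash
cat >> h.py <<'E'
C0=np.array([.5896,-.0189,0])
def bar():
    o=env.get_obs();d=o["tcp_pos"]-C0;print("barrel x,y,tip z above axis mm",(np.array([d@U,d@V,d[2]-.017-.177])*1000).round(1),"t",round(o["t"],2),"F",o["contact_force"].round(1),o["orientation"].round(2))
E
python3 -c "
from h import *
bar()
b=env.camera('scene')
cv2.imwrite('pics/a5.png',cv2.resize(b[140:290,190:390],None,fx=4,fy=4))"
```

```text
barrel x,y,tip z above axis mm [-8.7 38.4 29. ] t 5.77 F [ 0.1  0.6 -0.3] [-1.7996e+02 -4.0000e-02  1.4990e+02]
```

View pics/a5.png

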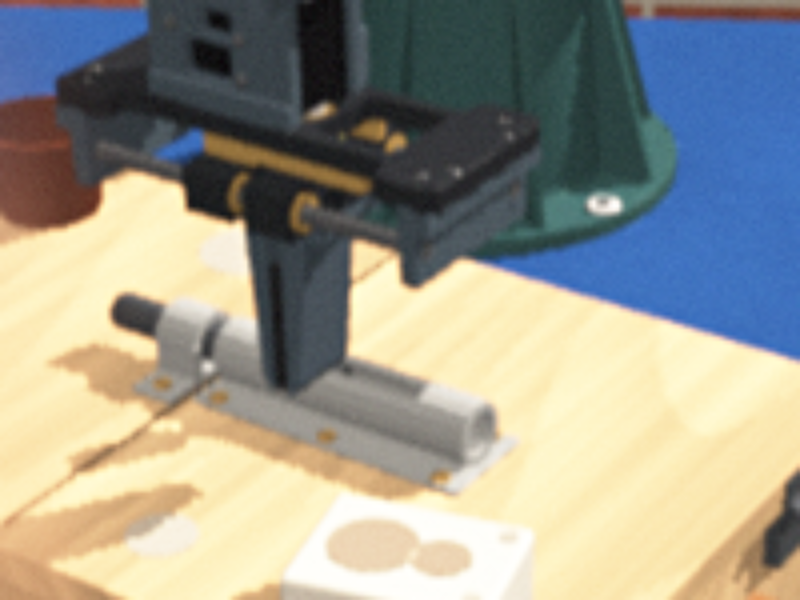

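{"name": "send_rows", "arguments": {"moves": "0 0 0 0 -18 -11 1; 0 0 0 0 -18.5 0 1; 0 0 0 0 0 0 1; 0 0 0 8 0 0 1; 0 0 0 0 0 0 1; 0 0 0 0 0 0 1"}}

```text
t: 6.32
tcp_pos: [0.6016, -0.0569, 0.2343]
orientation: [-180.0, -0.0, 150.0]
contact_force: [0.5, -0.8, -0.1]
opening: 0.0003
```

```bash
python3 -c "
from h import *
bar()
b=env.camera('scene')
cv2.imwrite('pics/a6.png',cv2.resize(b[140:290,190:390],None,fx=4,fy=4))"
```

```text
barrel x,y,tip z above axis mm [26.9 29.5 40.3] t 6.32 F [ 0.5 -0.8 -0.1] [-1.7999e+02 -2.0000e-02  1.4997e+02]
```

View pics/a6.png

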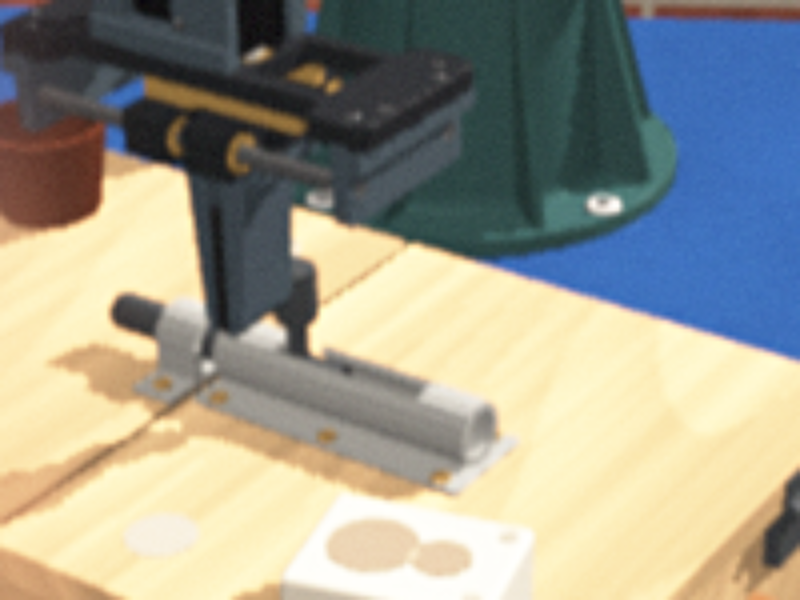

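The knob stands upright at the corner, at crop (298,300), and the finger is on its far side. I'll push it over along an arc.

{"name": "send_rows", "arguments": {"moves": "0 0 0 5 0 0 1; 0 0 0 5 0 0 1; 0 0 0 4 0 -1 1; 0 0 0 4 0 0 1; 0 0 0 4 0 1 1; 0 0 0 3 0 1 1; 0 0 0 0 0 0 1"}}

```text
t: 6.95
tcp_pos: [0.5798, -0.0448, 0.2333]
orientation: [-180.0, -0.0, 149.9]
contact_force: [1.6, 0.1, 2.3]
opening: 0.0007
```

```bash
python3 -c "
from h import *
bar()
b=env.camera('scene')
cv2.imwrite('pics/a7.png',cv2.resize(b[140:290,190:390],None,fx=4,fy=4))"
```

```text
barrel x,y,tip z above axis mm [27.3  4.5 39.3] t 6.95 F [1.6 0.1 2.3] [-1.8000e+02 -3.0000e-02  1.4994e+02]
```

View pics/a7.png

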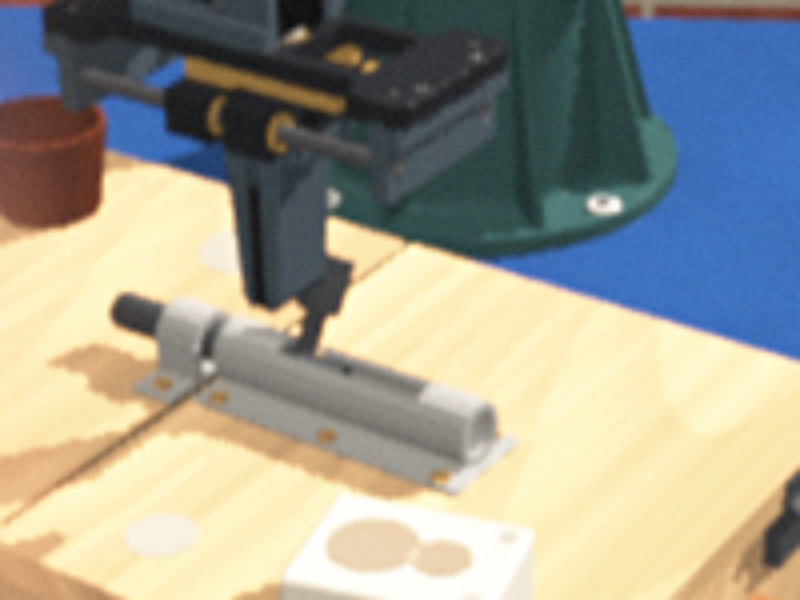

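The knob is now leaning over about 30° into the notch.

{"name": "send_rows", "arguments": {"moves": "0 0 0 3.5 0 1 1; 0 0 0 3.5 0 1.5 1; 0 0 0 3 0 1.5 1; 0 0 0 3 0 2 1; 0 0 0 3 0 2.5 1; 0 0 0 2.5 0 2.5 1; 0 0 0 0 0 0 1"}}

```text
t: 7.58
tcp_pos: [0.5637, -0.0357, 0.2218]
orientation: [-180.0, -0.1, 149.9]
contact_force: [-0.3, 0.3, 0.7]
opening: 0.0003
```

{"name": "send_rows", "arguments": {"moves": "0 0 0 2 0 2 1; 0 0 0 1.5 0 2 1; 0 0 0 1 0 2 1; 0 0 0 1 0 2 1; 0 0 0 0 0 0 1"}}

```text
t: 8.0
tcp_pos: [0.5594, -0.0331, 0.2141]
orientation: [-180.0, -0.0, 149.9]
contact_force: [1.1, -0.5, 1.5]
opening: 0.0003
```

```bash
python3 -c "
from h import *
bar()
b=env.camera('scene')
cv2.imwrite('pics/a8.png',cv2.resize(b[140:290,190:390],None,fx=4,fy=4))"
```

```text
barrel x,y,tip z above axis mm [ 27.4 -19.1  20.1] t 8.0 F [ 1.1 -0.5  1.5] [-1.7999e+02 -3.0000e-02  1.4993e+02]
```

View pics/a8.png

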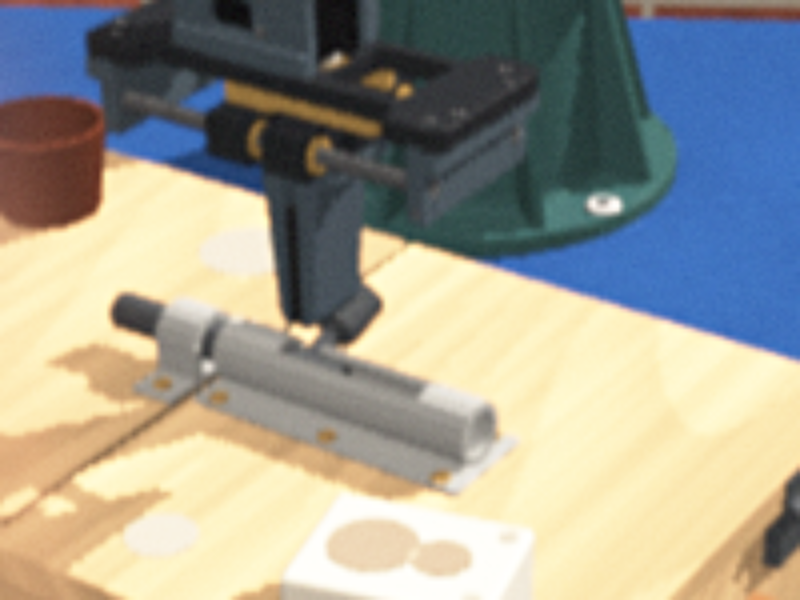

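{"name": "send_rows", "arguments": {"moves": "0 0 0 1 0 1.5 1; 0 0 0 0 0 0 1"}}

```text
t: 8.22
tcp_pos: [0.5588, -0.0327, 0.2129]
orientation: [180.0, 0.0, 149.9]
contact_force: [0.6, -1.0, 3.4]
opening: 0.0005
```

{"name": "send_rows", "arguments": {"moves": "0 0 0 0.5 0 1.5 1; 0 0 0 0 0 0 1"}}

```text
t: 8.38
tcp_pos: [0.5588, -0.0326, 0.2121]
orientation: [180.0, 0.1, 149.9]
contact_force: [-0.9, -1.7, 10.2]
opening: 0.0007
```

```bash
python3 -c "
from h import *
bar()"
```

```text
barrel x,y,tip z above axis mm [ 27.3 -19.7  18.1] t 8.38 F [-0.9 -1.7 10.2] [1.7999e+02 6.0000e-02 1.4994e+02]
```

{"name": "send_rows", "arguments": {"moves": "0 0 0 0 0 1.5 1; 0 0 0 0 0 0 1"}}

```text
t: 8.55
tcp_pos: [0.559, -0.0326, 0.2116]
orientation: [180.0, 0.1, 149.9]
contact_force: [-5.6, -1.5, 23.9]
opening: 0.0
```

{"name": "send_rows", "arguments": {"moves": "0 0 0 0 0 1 1; 0 0 0 0 0 0 1"}}

```text
t: 8.72
tcp_pos: [0.5592, -0.0326, 0.2113]
orientation: [180.0, 0.1, 149.9]
contact_force: [-10.7, -0.8, 34.0]
opening: 0.0002
```

It's against the end stop: 34 N with only about 0.3 mm of give. I'll lift clear and look from both cameras.

{"name": "send_rows", "arguments": {"moves": "0 0 0 0 0 -8 1; 0 0 0 0 0 -25 1; 0 0 0 0 0 -40 1; 0 0 0 0 0 -40 1; 0 0 0 0 0 -40 1; 0 0 0 0 0 0 1"}}

```text
t: 9.22
tcp_pos: [0.5608, -0.0326, 0.3697]
orientation: [179.8, 0.5, 149.9]
contact_force: [1.7, -0.3, 1.1]
opening: 0.0003
```

{"name": "send_rows", "arguments": {"moves": "0 0 0 30 19 0 1; 0 0 0 30 19 0 1; 0 0 0 30 19 0 1; 0 0 0 30 19 0 1; 0 0 0 30 19 0 1; 0 0 0 30 19 0 1; 0 0 0 30 19 0 1; 0 0 0 30 19 0 1"}}

```text
t: 9.88
tcp_pos: [0.4254, 0.2206, 0.3615]
orientation: [-180.0, -0.0, 149.9]
contact_force: [1.1, 0.8, 0.5]
opening: 0.0005
```

{"name": "send_rows", "arguments": {"moves": "0 0 0 30 19 0 1; 0 0 0 30 19 0 1; 0 0 0 20 12 0 1; 0 0 0 0 0 0 1; 0 0 0 0 0 0 1; 0 0 0 0 0 0 1"}}

```text
t: 10.38
tcp_pos: [0.3826, 0.3023, 0.3615]
orientation: [-180.0, -0.0, 150.0]
contact_force: [-0.2, -0.3, 0.3]
opening: 0.0003
```

```bash
python3 -c "
from h import *
bar()
a=env.camera('top');b=env.camera('scene')
cv2.imwrite('pics/b_top.png',a);cv2.imwrite('pics/b_scene.png',b)
cv2.imwrite('pics/b1.png',np.hstack([cv2.resize(a[150:280,290:440],(400,347)),cv2.resize(b[195:275,225:317],(400,347))]))
A=cv2.imread('pics/top0.png');B=cv2.imread('pics/scene0.png')
for x,y in((a,A),(b,B)): print(cv2.absdiff(x,y).mean())
cv2.imwrite('pics/b2.png',np.hstack([a[::2,::2],A[::2,::2]]))
"
```

```text
barrel x,y,tip z above axis mm [-174.1 -340.2  167.5] t 10.38 F [-0.2 -0.3  0.3] [-1.7996e+02 -1.0000e-02  1.4995e+02]
13.457885199652777
13.906496310763888
```

View pics/b1.png

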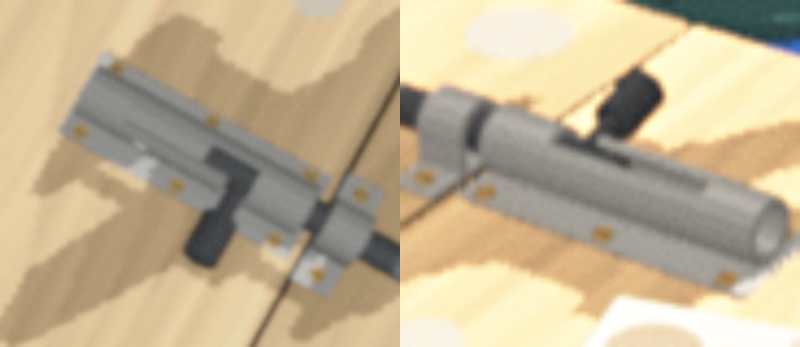

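View pics/b2.png

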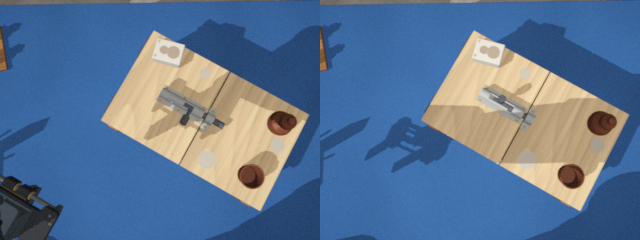

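```bash
python3 -c "
from h import *
for th in (60,68,77):
    s,c=np.sin(np.radians(th)),np.cos(np.radians(th))
    for r in (26,52):
        X=C0+U*.028-V*r/1000*s+np.array([0,0,.177+r/1000*c])
        pt=(proj('top',X)-[290,150])*[400/150,347/130];ps=(proj('scene',X)-[225,195])*[400/92,347/80]+[400,0]
        print(th,r,pt.round(0),ps.round(0))
A=cv2.imread('pics/top0.png');a=cv2.imread('pics/b_top.png')
for n,(x,y,w,h) in dict(gourd=(525,210,75,65),cup=(468,320,65,62),mould=(298,68,76,70)).items():
    print(n,cv2.phaseCorrelate(*[np.float32(cv2.Laplacian(cv2.GaussianBlur(cv2.cvtColor(i,6),(5,5),0),cv2.CV_32F))[y:y+h,x:x+w].copy() for i in(A,a)]))
"
```

```text
60 26 [226. 211.] [600. 106.]
60 52 [206. 248.] [631.  55.]
68 26 [223. 215.] [602. 112.]
68 52 [202. 255.] [636.  66.]
77 26 [222. 218.] [604. 119.]
77 52 [198. 260.] [641.  81.]
gourd ((0.4904483275469502, -0.0005306829565441262), 1.0412628445801912)
cup ((0.032100148984120835, -0.12709269712807014), 1.0152650872866313)
mould ((-0.010149524918212194, -0.02559984479341182), 1.0756201570232709)
```

```bash
python3 -c "
from h import *
A=cv2.imread('pics/scene0.png');a=cv2.imread('pics/b_scene.png')
x,y,w,h=110,170,50,64
print(cv2.phaseCorrelate(*[np.float32(cv2.cvtColor(i,6))[y:y+h,x:x+w].copy() for i in(A,a)]))
env.sign_off()"
```

```text
((0.04070542466301319, -0.009828113699164476), 0.9402816861867904)
the job is handed in; nothing more can be done
```

The bolt is home in the keeper and the knob is turned down to the end of the side notch. I handed the job in at about 10.5 s of the 42 s allowed. The fingers were closed before they reached the knob and stayed shut, so it was only pushed, never gripped.

- **Bolt home:** I pushed the knob along the slot until the force rose to about 37 N with no further travel. The knob was then at barrel x ≈ +28 mm, and the pictures show the rod through the keeper.
- **Knob turned down:** I pushed it over from the far side along an arc until it stopped at about 34 N. In both pictures the knob's end lies where a turn of about 77° (1.34 rad) puts it, within a few millimetres.
- **Things on the box:** The cup and mould moved less than 0.15 pixel between the top pictures. For the gourd the top view gave a 0.5-pixel shift but the scene view only 0.04. I put that down to changed shadows, since nothing came near it.
- **Arm:** It was well clear of everything when I handed in, and the force reading was about zero.

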